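Spring the toolbox latch with the screwdriver and pack it

TASK

The blue toy toolbox is latched shut: take the green screwdriver off the white rest and push its shaft straight in through the narrow yellow-edged slot in the toolbox front until it presses the hidden latch tab and the lid springs open. Then draw it out, lower it through the open top, lay it down flat on the floor of the toolbox without dropping it, and let go. Leave the lid open, and do not disturb the red hammer, the yellow spanner or the orange bin of bolts.

Things in the scene. Friction and masses are not known exactly. Their poses are not given: they have to be found in the camera images.
- toolbox: Blue plastic toolbox, fixed between two dark end stops. 280 mm along x, 170 mm along y (front to back), 85 mm high with the lid shut (75 without lid; the yellow carrying handle on the lid rises to 113 mm). Origin: centre of its underside, on the ledge. The -y side is the front with the slot, the +y side carries the lid hinge.
- slot (a point): Centre of the slot in the plane of the outer front face, 48 mm above the ledge; axes as the toolbox, +y points straight in. Slot 12 mm wide, 16 mm high; yellow surround 24 by 28 mm, 5 mm proud. The hidden tab's flat face (22 mm wide) is 25 mm behind the outer face: sprung, 2 N to start, 3.5 N at release, stops dead at 10 mm travel, so the tip should go 32 to 34 mm past the outer face.
- box_floor (a point): Centre of the clear floor inside the toolbox, on the floor, 4 mm above the ledge, 20 mm behind the toolbox's middle; axes as the toolbox. Clear floor: 272 mm along x, 121 mm along y. In front of it, behind the slot, stands the latch housing, 34 mm wide, 70 mm high. The walls rise 75 mm above the ledge.
- latch (a joint): Travel of the hidden latch tab, m: 0 at rest, 0.010 fully pressed inward; it springs back when the rod is withdrawn. The lid lets go at about 0.0055.
- lid (a joint): Angle of the toolbox lid, rad: 0 shut, 1.9 fully open (leaning back beyond upright). Hinged along the top of the back wall. Only the latch frees it; a spring then swings it fully open in 1 to 2 s and holds it. Its front edge sweeps up and back, away from the slot side.
- driver_center (a point): Centre of the handle of the green toy screwdriver (40 to 85 g). Handle: flat-sided bar 100 mm long (y), 26 wide (x), 28 high (z). A round grey shaft, 6 mm in diameter, leaves its +y end on the centre line; its tip is 135 mm from this point. At the start it lies level across the rest, this point 59 mm above the ledge, midway between the bars; on the toolbox floor it is 18 mm above the ledge.
- driver_tip (a point): Tip of the screwdriver's shaft, 135 mm along +y from the handle centre.
- rest: White steel tool rest, fixed. Base plate 260 by 100 mm, 6 mm thick; two upright bars along x, 10 mm thick, centred at y +35 and -35 mm, tops 45 mm above the ledge, 60 mm clear between them for the fingers. Origin: centre of the underside. Three tools lie across it along its y axis, tips to +y, 80 mm apart, in any order.
- hammer_center (a point): Centre of the handle of the red toy hammer on the rest (handle 22 wide, 140 long, 28 mm high; head 66 mm wide, 34 mm in diameter, at 85 mm along +y). Not to be disturbed.
- spanner_center (a point): Centre of the handle of the yellow toy spanner on the rest (handle 20 wide, 130 long, 28 mm high; jaw 46 mm wide, up to 102 mm along +y). Not to be disturbed.
- bin: Orange open bin of toy bolts, 60 by 60 mm, 45 mm high, loose on the ledge, right of the toolbox. Origin: centre of its underside. Not to be disturbed.
Not all that is in view belongs to the job. Of the things that look like the part that bears driver_center, the smallest one is meant.

How it is judged (in metres and radians):
On the way:
1. the screwdriver's tip, inside the slot, has pressed the hidden tab at least 4 mm (value of joint latch above 0.004 m and y of driver_tip in the frame of toolbox between -0.065 and -0.035 m and x of driver_tip in the frame of toolbox between -0.014 and 0.014 m and z of driver_tip in the frame of toolbox between 0.03 and 0.066 m), for 0.02 s.
At the end, for the whole second after the job is handed in: The lid stands open (beyond 1.5 rad) and the screwdriver lies at rest, let go, level within 0.17 rad, on the floor inside the toolbox (handle centre less than 27 mm, tip less than 40 mm above the ledge) (value of joint lid above 1.5 rad and x of driver_center in the frame of toolbox between -0.1 and 0.1 m and y of driver_center in the frame of toolbox between -0.04 and 0.08 m and z of driver_center in the frame of toolbox below 0.027 m and z of driver_tip in the frame of toolbox below 0.04 m and linear speed of driver below 0.02 m/s and angle between driver_center's own y axis and vertical between 1.4 and 1.74 rad); the robot touches nothing.
It fails at once if the red hammer is moved by more than 25 mm (distance of hammer_center from where it was at the start of the episode above 0.025 m).
It fails at once if the yellow spanner is moved by more than 25 mm (distance of spanner_center from where it was at the start of the episode above 0.025 m).
It fails at once if the bin is moved by more than 25 mm (distance of bin from where it was at the start of the episode above 0.025 m).
It fails at once if the screwdriver is dropped into the toolbox (faster than 0.7 m/s inside it) (x of driver_center in the frame of toolbox between -0.1 and 0.1 m and y of driver_center in the frame of toolbox between -0.04 and 0.08 m and z of driver_center in the frame of toolbox below 0.085 m and linear speed of driver above 0.7 m/s).
It also fails if it takes over 54 s, if anything falls off the work surface, if the arm or the gripper's body presses on something with over 40 N, if the wrist force passes 120 N, or if a joint passes its speed limit or range.

ROBOT

A 6-joint arm with a two-finger parallel gripper is mounted at the origin on the work surface. World frame = base frame: x ahead of the robot, y to its left, z up, the work surface at z = 0. Lengths are in m, angles in degrees, forces in N, time in s.
With the tool pointing down it reaches from about 0.3 to 1 m from the base axis. Payload 5.1 kg.
Tool frame: the origin (TCP) lies at the very end of the fingers, on their centre line; the grasp point (between the pads) lies 19 mm behind it (env.hold_point_z is the distance from the TCP to the grasp point, in m); y points along the fingers, z is the direction in which the jaws open and shut, and the axes are right-handed (so a half turn about y gives the same grasp; the last joint's range is limited). The gripper opens to 95 mm and grips with 3 to 60 N. Pads are 20 mm wide; open, the fingers measure 119 mm over their backs; the gripper's body (75 mm by 180 mm) begins 59 mm behind the grasp point.
Start: joints at [-68.274, 7.093, 94.555, -0, 78.352, -4.733], TCP at [0.29, -0.582, 0.215] pointing down, gripper open.
Joint ranges: [-149.61, 149.61], [-58.7, 133.49], [1.44, 155.28], [-77.14, 257.14], [18.33, 153.61], [-166.67, 166.67]. Speed limits (degrees/s): [147.25, 147.25, 180, 180, 180, 180].

INTERFACE

Orientations are given as [roll, pitch, yaw] about the fixed x, y, z axes, in that order (R = Rz(yaw) Ry(pitch) Rx(roll)).
In Python, from cell import env gives the robot as it stands. The module is installed in compiled form; this text tells all that it offers.
- The arm moves only by the tool move_arm, never from a script. Its argument "plan" is a list that holds one entry, the list of rows, each a list of 7 numbers: the shift along the tool's x, y, z in mm, then the turn, a rotation vector about the tool's x, y, z in rad, then the finger opening in mm, from 0 to 95.1. A call has exactly 10 rows; each row shifts and turns the commanded pose from where the row before left it, along the tool's axes as they then stand; what a row does not reach is not made up. A row lasts 1/12 s, in which the tool goes at most 41.7 mm and 7.16 degrees, less where a joint would pass 70% of its speed; a pose out of reach is approached as far as the arm can. A call is refused whole if a number of a shift passes 41.7 or a number of a turn 0.125, either way. A call with a gripper value outside its range is refused whole. The fingers move at their own pace and stop on an object; "force" is the grip in N (left out, the last holds). Time passes only in rows, so rows that do not move let the fingers close, or fill a call up. It gives the time, the measured TCP pose, the force and the opening at its end, in the units of the state.
- env.observe(): the state, without advancing time (a new reading comes with each control period).
- env.camera(name): name is "scene" or "top" or "wrist"; returns (picture, depth): 480x640x3 uint8, blue, green, red; 480x640 float32, m along the optical axis (not along the pixel's ray), 0 where there is no reading.
- env.camera_info(name): a dict with "fx", "fy", "cx", "cy" (pixels), "D" ([k1, k2, p1, p2, k3] as OpenCV has them; the pictures are not rectified), "eye" and "attitude" of the camera in the world; the wrist camera has in their place "mount" (4x4, takes a point from camera to tool coordinates, whose origin is the TCP and whose axes are the tool frame's). Camera axes: x right, y down, z forward; pixel columns grow to the right and rows downward; lengths in m; the calibration is good to about 2 mm. A picture is of the moment at which its call begins: read the wrist's pose just before it. camera_info takes no time and is no camera call.
- env.close_job(): hands the job in, once; it reports no verdict.
Trained networks look in the newest picture that a camera, given by its name, has taken for a name from the list of things; names that differ only in an ending like _2 or _b are one class to them, and where a whole thing is asked for, a point or a joint stands for the part that bears it (a point fixed in the world has none). Each returns a list of dicts, best first, with "score" (0 to 1); they miss things now and then, are a little off and sometimes report something else, mostly with a low value. They report only what shows in the picture. A call takes as long as a camera call. They do not tell look-alikes from the thing itself.
- env.search_frame(thing, camera): "extent" ([centre column, centre row, width, height] as shares, 0 to 1, of the picture: columns of its width, rows of its height, round what is visible of it).
The state is a dict: "time_s": time; "q": joint angles; "joint_vel": joint speeds; "tau": joint torques, N m; "ee_pos": TCP position; "ee_rot": TCP orientation; "wrist_force": force on the tool from outside, world axes, zero at the start; "ft_torque": the same for the moment, N m; "width": finger opening in m.
Only numpy, scipy, OpenCV 4.12 (cv2) and the standard library are available. Lean on these libraries where they do the work, as an engineer would, in place of code of your own. Each camera call takes 0.05 s, during which the arm holds its last target. There are 200 camera calls.

## Working session

There is one attempt and no reset: what is moved stays moved. The work goes in short steps, Python scripts to look and compute and a tool call to move; the robot and the scene stay as the last step left them, time stands still between calls to the robot, and variables do not carry over. Pictures are saved under pics/ and viewed, about 8 in all and at most 12, crops included, and the job is handed in when it is done.

Besides the shell and the picture viewer there is one more tool, called after "Call:" as a command line: name --argument value ..., lists and objects as JSON in quotes. move_arm: Moves the arm, as the interface text tells. Its arguments: {"type":"object","properties":{"plan":{"type":"array","items":{"type":"array","items":{"type":"array","items":{"type":"number"}}}},"force":{"type":"number"}},"required":["plan"]}

```bash
mkdir -p pics
cat > h.py <<'E'
import numpy as np, cv2
from cell import env
from scipy.spatial.transform import Rotation as R
def cam(n):
    s=env.observe(); im,d=env.camera(n); return s,im,d
def pose(n,s=None):
    c=env.camera_info(n)
    if 'mount' in c:
        T=np.eye(4);T[:3,:3]=R.from_euler('xyz',s['ee_rot'],degrees=True).as_matrix();T[:3,3]=s['ee_pos']
        return c,T@np.array(c['mount'])
    return c,None
E
python3 - <<'E'
from h import *
print(env.observe())
for n in('scene','top','wrist'):
    print(n,env.camera_info(n))
    im,d=env.camera(n); cv2.imwrite(f'pics/{n}0.png',im); np.save(f'{n}0.npy',d)
    for t in('driver_center','toolbox','slot','rest','hammer_center','spanner_center','bin'):
        print(t,[(round(x['score'],2),np.round(np.array(x['extent'])*[640,480,640,480]).tolist()) for x in env.search_frame(t,n)])
E
```

```text
{'time_s': 0.0, 'q': array([-6.82738080e+01,  7.13130164e+00,  9.46328439e+01, -6.67907203e-06,
        7.83511096e+01, -4.73475903e+00]), 'joint_vel': array([-0.00879253, -0.08196954,  0.03596375, -0.01139169, -0.12151799,
       -0.03890236]), 'tau': array([-3.03138677e-04, -4.17596591e+01, -3.59932780e+01,  7.74730230e-02,
        4.91174078e-02, -1.35888167e-04]), 'ee_pos': array([ 0.28934965, -0.58133949,  0.2134246 ]), 'ee_rot': array([-9.01148623e+01,  9.50699292e-03, -1.53539057e+02]), 'wrist_force': array([-0.05766903,  0.01763427, -0.16313654]), 'ft_torque': array([0.04864934, 0.04100568, 0.021209  ]), 'width': 0.0950066668549486}
scene {'fx': 592.9100902757646, 'fy': 592.9100902757646, 'cx': 327.18610179816943, 'cy': 235.00760947415444, 'D': array([-0.19363784,  0.        ,  0.        ,  0.        ,  0.        ]), 'eye': array([ 1.39135094, -0.07952905,  0.99106956]), 'attitude': array([-134.0696915 ,   -0.48464994,   91.63271349])}
driver_center [(0.94, [213.0, 289.0, 47.0, 13.0]), (0.91, [113.0, 292.0, 69.0, 66.0]), (0.88, [212.0, 188.0, 42.0, 67.0])]
toolbox []
slot [(0
[... 1099 characters left out ...]
314.96882576225613, 'cy': 244.24408648348864, 'D': array([-0.04223527,  0.        ,  0.        ,  0.        ,  0.        ]), 'mount': array([[-6.77744570e-04,  9.61057672e-01,  2.76347048e-01,
        -7.74175296e-02],
       [-9.03386225e-04, -2.76347587e-01,  9.61057332e-01,
        -1.69981361e-01],
       [ 9.99999362e-01,  4.01703272e-04,  1.05549934e-03,
         1.21768234e-04],
       [ 0.00000000e+00,  0.00000000e+00,  0.00000000e+00,
         1.00000000e+00]])}
driver_center [(0.87, [148.0, 201.0, 126.0, 197.0]), (0.59, [471.0, 50.0, 40.0, 98.0])]
toolbox []
slot []
rest [(0.65, [156.0, 27.0, 120.0, 54.0])]
hammer_center []
spanner_center []
bin [(0.47, [158.0, 26.0, 121.0, 52.0])]
```

View pics/scene0.png

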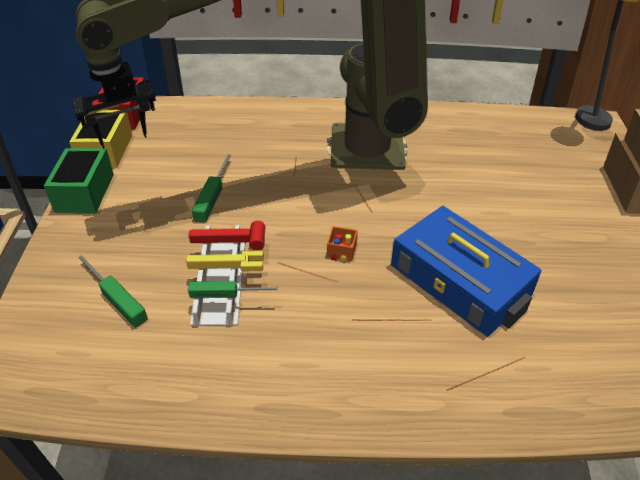

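View pics/top0.png

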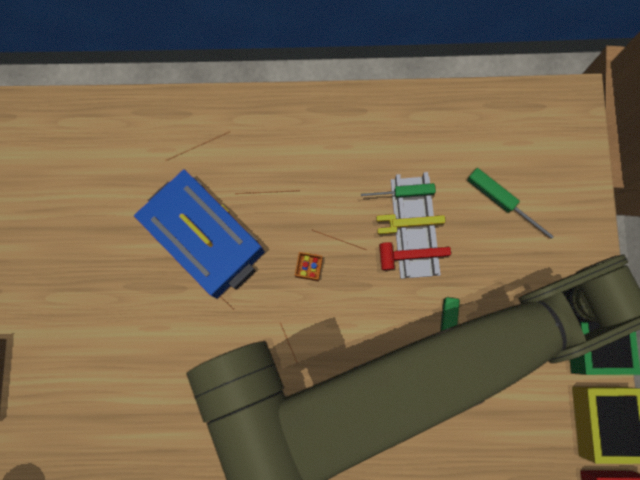

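Green screwdrivers are at scene pixels (213,289) on the rest, (120,300) and (210,198) on the table. The one on the rest looks smallest and lies across the rest as described. The toolbox front with the yellow slot is at (440,285), and the bin is at (342,243). I'll measure them and confirm the screwdriver with a crop.

```bash
cat >> h.py <<'E'
def cloud(n,d,s=None):
    c,T=pose(n,s)
    K=np.array([[c['fx'],0,c['cx']],[0,c['fy'],c['cy']],[0,0,1]])
    v,u=np.mgrid[0:480,0:640]
    p=cv2.undistortPoints(np.stack([u.ravel(),v.ravel()],1).astype(np.float64)[:,None],K,np.array(c['D']))[:,0]
    P=np.c_[p,np.ones(len(p))]*d.reshape(-1,1)
    if T is None:
        W=P@R.from_euler('xyz',c['attitude'],degrees=True).as_matrix().T+c['eye']
    else: W=P@T[:3,:3].T+T[:3,3]
    return W.reshape(480,640,3)
def rect(W,m):
    r=cv2.minAreaRect(W[m][:,:2].astype(np.float32)*1000); return np.round(r[0],1),np.round(r[1],1),round(r[2],1),np.round(np.percentile(W[m][:,2],[5,50,95])*1000,1),m.sum()
E
python3 - <<'E'
from h import *
for n in('scene','top'):
    im=cv2.imread(f'pics/{n}0.png');d=np.load(f'{n}0.npy');W=cloud(n,d)
    hsv=cv2.cvtColor(im,cv2.COLOR_BGR2HSV);h,s,v=[hsv[...,i].astype(int) for i in range(3)];ok=(d>0)
    z=W[...,2];x,y=W[...,0],W[...,1]
    tab=ok&(x>.3)&(x<.8)&(abs(y)<.6)&(h>8)&(h<20)&(s>60)&(s<170)
    print(n,'table z',np.percentile(z[tab],[10,50,90]))
    ok&=(x>.2)&(x<.9)
    L=ok&(h>105)&(h<125)&(s>150)
    print('lid',rect(W,L&(z>.078)&(z<.092)))
    k,lab,st,ce=cv2.connectedComponentsWithStats((ok&(h>55)&(h<75)&(s>120)).astype(np.uint8))
    for i in range(1,k):
        if st[i,4]>60: print('green',ce[i].round(),rect(W,(lab==i)))
    k,lab,st,ce=cv2.connectedComponentsWithStats((ok&(h>20)&(h<35)&(s>150)).astype(np.uint8))
    for i in range(1,k):
        if st[i,4]>20: print('yel',ce[i].round(),rect(W,(lab==i)))
    k,lab,st,ce=cv2.connectedComponentsWithStats((ok&((h<6)|(h>174))&(s>150)).astype(np.uint8))
    for i in range(1,k):
        if st[i,4]>60: print('red',ce[i].round(),rect(W,(lab==i)))
im=cv2.imread('pics/scene0.png')
cv2.imwrite('pics/crop1.png',cv2.resize(im[150:340,70:300],None,fx=3,fy=3,interpolation=2))
E
```

```text
scene table z [-0.00250354  0.00011446  0.00272502]
lid (array([503., 204.]), array([281. , 173.7]), 44.2, array([81.5, 85.1, 88.4]), np.int64(5893))
green [ 77. 191.] (array([ 258.8, -755.9]), array([115.1, 126.3]), 0.9, array([ 8.4, 58.6, 91.8]), np.int64(2060))
green [206. 199.] (array([ 270.5, -404.9]), array([ 38.3, 140.2]), 80.9, array([13.6, 37.2, 41.7]), np.int64(714))
green [123. 301.] (array([ 610.6, -535.7]), array([140.5,  36.2]), 47.9, array([13.5, 37.7, 41.6]), np.int64(999))
green [212. 288.] (array([ 600.9, -331.8]), array([30. , 97.3]), 2.9, array([52.8, 71.3, 75.4]), np.int64(672))
yel [348. 237.] (array([399.2, -52.1]), array([20.2, 11.6]), 1.5, array([17.6, 27.1, 31.5]), np.int64(41))
yel [470. 248.] (array([504.3, 203.1]), array([108.1,  11.2]), 44.9, array([ 91.4, 110.2, 115.3]), np.int64(229))
yel [228. 261.] (array([ 493.3, -317.9]), array([169.6,  90.9]), 87.3, array([51.4, 68.1, 75.2]), np.int64(1143))
yel [343. 258.] (array([453. , -62.4]), array([12.8,  4.8]), 56.8, array([ 3.6, 11.4, 18.5]), np.int64(23))
yel [439. 285.] (array([563.3, 141.9]), array([24.
[... 742 characters left out ...]
 87.3,  90.9, 403.5]), np.int64(83))
green [633. 343.] (array([ 223.8, -811.7]), array([47.4, 17.6]), 0.2, array([86.2, 91.3, 96. ]), np.int64(129))
yel [196. 230.] (array([501.4, 199.2]), array([99. ,  6.9]), 44.7, array([107.1, 113.8, 118.7]), np.int64(131))
yel [407. 222.] (array([ 519.3, -321.8]), array([ 46.4, 163.6]), 2.1, array([62.6, 72. , 78.6]), np.int64(651))
yel [306. 258.] (array([443.4, -62.3]), array([13.6, 12.4]), 82.2, array([11.5, 17.1, 24. ]), np.int64(28))
yel [303. 273.] (array([404.5, -54.4]), array([18. , 12.2]), 32.0, array([11. , 30.3, 36.8]), np.int64(27))
red [407. 254.] (array([ 439.9, -330. ]), array([ 64.1, 168.3]), 3.0, array([67. , 73.9, 79.7]), np.int64(819))
```

View pics/crop1.png

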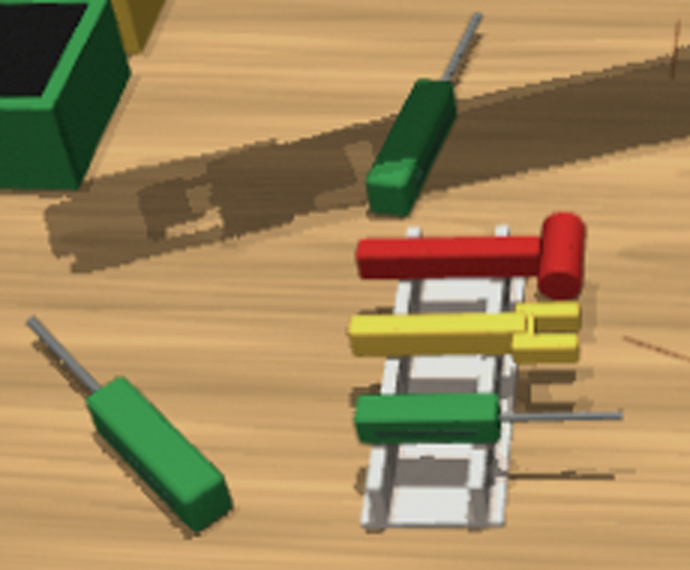

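The rest driver's handle is about 97x27 mm, while the table ones are about 140x36 mm. So the driver on the rest at (213,289) is the smallest and the one meant. Next I'll plan the move above it.

```bash
cat >> h.py <<'E'
def plan(p,yaw,n,start=None,r=1):
    """rows (tool shift mm, turn about tool y) for straight line to p(mm), tool down with yaw deg"""
    s=env.observe(); p0=np.array(s['ee_pos'])*1000 if start is None else np.array(start[0],float)
    y0=s['ee_rot'][2] if start is None else start[1]
    dy=(yaw-y0+180)%360-180; d=(np.array(p,float)-p0)/n
    for i in range(n):
        q=R.from_euler('xyz',[-90,0,y0+dy*i/n],degrees=True).inv().apply(d)
        print(np.round(q,r).tolist(),round(-np.radians(dy/n),4))
E
python3 - <<'E'
from h import *
plan([600,-333,200],-87,10)
E
```

```text
[-38.9, 1.5, -8.5] -0.1161
[-39.6, 1.5, -3.9] -0.1161
[-39.8, 1.5, 0.7] -0.1161
[-39.4, 1.5, 5.3] -0.1161
[-38.5, 1.5, 9.9] -0.1161
[-37.1, 1.5, 14.3] -0.1161
[-35.2, 1.5, 18.5] -0.1161
[-32.9, 1.5, 22.4] -0.1161
[-30.0, 1.5, 26.1] -0.1161
[-26.8, 1.5, 29.4] -0.1161
```

Call:
move_arm --plan '[[[-39, 1.5, -8.5, 0, -0.116, 0, 70], [-39.6, 1.5, -4, 0, -0.116, 0, 70], [-39.8, 1.5, 0.7, 0, -0.116, 0, 70], [-39.4, 1.5, 5.3, 0, -0.116, 0, 70], [-38.5, 1.5, 10, 0, -0.116, 0, 70], [-37, 1.5, 14.3, 0, -0.116, 0, 70], [-35, 1.5, 18.5, 0, -0.116, 0, 70], [-33, 1.5, 22.4, 0, -0.116, 0, 70], [-30, 1.5, 26, 0, -0.116, 0, 70], [-26.8, 1.5, 29.4, 0, -0.116, 0, 70]]]'

```text
time_s: 2.03
ee_pos: [0.6014, -0.3319, 0.1997]
ee_rot: [-90.0, -0.0, -86.7]
wrist_force: [0.4, -0.3, -0.5]
width: 0.0699
```

```bash
cat >> h.py <<'E'
def green(W,im,d,zmin,zmax):
    hsv=cv2.cvtColor(im,cv2.COLOR_BGR2HSV);h,s=hsv[...,0].astype(int),hsv[...,1]
    return (d>0)&(h>55)&(h<75)&(s>110)&(W[...,2]>zmin)&(W[...,2]<zmax)
E
python3 - <<'E'
from h import *
s,im,d=cam('wrist'); print(s['time_s'],s['ee_pos'],s['ee_rot'])
cv2.imwrite('pics/w1.png',im); W=cloud('wrist',d,s)
m=green(W,im,d,.065,.085); print('handle top',rect(W,m))
g=(d>0)&(W[...,2]>.045)&(W[...,2]<.075)&(cv2.cvtColor(im,cv2.COLOR_BGR2HSV)[...,1]<60)&(abs(W[...,0]-.6)<.02)&(W[...,1]>-.275)&(W[...,1]<-.15)
print('shaft',g.sum()); 
if g.sum()>5: print(W[g].min(0),W[g].max(0),np.polyfit(W[g][:,1],W[g][:,0],1),np.median(W[g][:,2]))
E
```

```text
2.0333 [ 0.60139543 -0.3318967   0.19974567] [-8.99872283e+01 -1.34395560e-02 -8.67432378e+01]
handle top (array([ 600. , -334.7]), array([24.7, 97.8]), 3.8, array([71.4, 72.9, 74.1]), np.int64(2686))
shaft 450
[ 0.58942463 -0.27499727  0.05878755] [ 0.59784076 -0.20201332  0.06367473] [-0.06832019  0.57749235] 0.06155624058946835
```

View pics/w1.png

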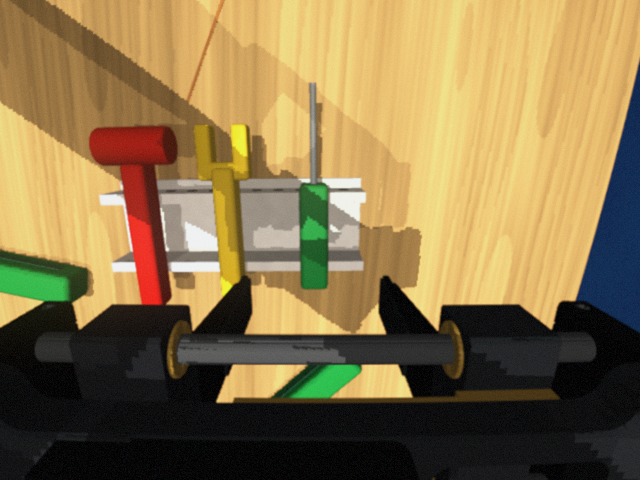

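The wrist view shows the driver at (313,230), its shaft to (312,85), with the spanner beside it at (228,220). The handle centre is (600,-334.7) mm, its top is at z = 73 mm as expected, and its yaw is 93.8 deg. I'm descending.

Call:
move_arm --plan '[[[2.7, 20, -1.6, 0, -0.009, 0, 70], [0, 25, 0, 0, 0, 0, 70], [0, 25, 0, 0, 0, 0, 70], [0, 25, 0, 0, 0, 0, 70], [0, 25, 0, 0, 0, 0, 70], [0, 20, 0, 0, 0, 0, 70], [0, 13.7, 0, 0, 0, 0, 70], [0, 0, 0, 0, 0, 0, 70], [0, 0, 0, 0, 0, 0, 20], [0, 0, 0, 0, 0, 0, 20]]]' --force 40

```text
time_s: 2.92
ee_pos: [0.5995, -0.3369, 0.0477]
ee_rot: [-89.9, -0.1, -86.6]
wrist_force: [-0.3, 0.5, 0.9]
width: 0.0615
```

Call:
move_arm --plan '[[[0, 0, 0, 0, 0, 0, 20], [0, 0, 0, 0, 0, 0, 20], [0, 0, 0, 0, 0, 0, 20], [0, 0, 0, 0, 0, 0, 20], [0, -10, 0, 0, 0, 0, 20], [0, -20, 0, 0, 0, 0, 20], [0, -25, 0, 0, 0, 0, 20], [0, -25, 0, 0, 0, 0, 20], [0, -25, 0, 0, 0, 0, 20], [0, -15, 0, 0, 0, 0, 20]]]'

```text
time_s: 3.75
ee_pos: [0.5997, -0.3369, 0.1703]
ee_rot: [-89.8, -0.2, -86.6]
wrist_force: [1.4, -0.2, 0.2]
width: 0.0256
```

Run:
```python
from h import *
s,im,d=cam('wrist'); print(s['time_s'],s['ee_pos'],s['ee_rot'],s['width'],s['wrist_force'])
cv2.imwrite('pics/w2.png',im); W=cloud('wrist',d,s)
Rm=R.from_euler('xyz',s['ee_rot'],degrees=True).as_matrix(); T=(W-s['ee_pos'])@Rm  # tool coords
sat=cv2.cvtColor(im,cv2.COLOR_BGR2HSV)[...,1]
g=(d>0)&(sat<70)&(T[...,0]<-55)&(T[...,0]>-150)&(abs(T[...,2])<.03)&(abs(T[...,1])<.03)
g=(d>0)&(T[...,0]<-.055)&(T[...,0]>-.15)&(abs(T[...,2])<.03)&(abs(T[...,1]+.013)<.03)
Q=T[g]*1000; print('shaft',len(Q),Q.min(0),Q.max(0)); print('z vs x',np.polyfit(Q[:,0],Q[:,2],1),'y vs x',np.polyfit(Q[:,0],Q[:,1],1))
m=green(W,im,d,.1,.3); Q=T[m]*1000; print('handle',len(Q),np.percentile(Q,[2,50,98],axis=0).round(1))
plan([640,67,140],-45.7,12)
```

```text
3.75 [ 0.59966104 -0.33685223  0.17029591] [-89.7838855   -0.16252978 -86.56123336] 0.025620506656988343 [ 1.40737772 -0.17102188  0.22618961]
shaft 2112 [-134.56908799   -3.10982651   -3.40570291] [-55.00126077   3.04244065   2.15973848]
z vs x [ 3.59540507e-04 -6.01003149e-01] y vs x [-0.00705657 -1.10589614]
handle 8868 [[ -48.5 -127.2  -47. ]
 [ -20.2  -12.7   -0.4]
 [  45.8   -8.9   73.6]]
[-33.5, 2.8, 5.3] -0.0594
[-33.1, 2.8, 7.3] -0.0594
[-32.6, 2.8, 9.2] -0.0594
[-32.0, 2.8, 11.1] -0.0594
[-31.3, 2.8, 13.0] -0.0594
[-30.5, 2.8, 14.8] -0.0594
[-29.5, 2.8, 16.6] -0.0594
[-28.5, 2.8, 18.4] -0.0594
[-27.3, 2.8, 20.0] -0.0594
[-26.1, 2.8, 21.6] -0.0594
[-24.8, 2.8, 23.1] -0.0594
[-23.4, 2.8, 24.5] -0.0594
```

View pics/w2.png

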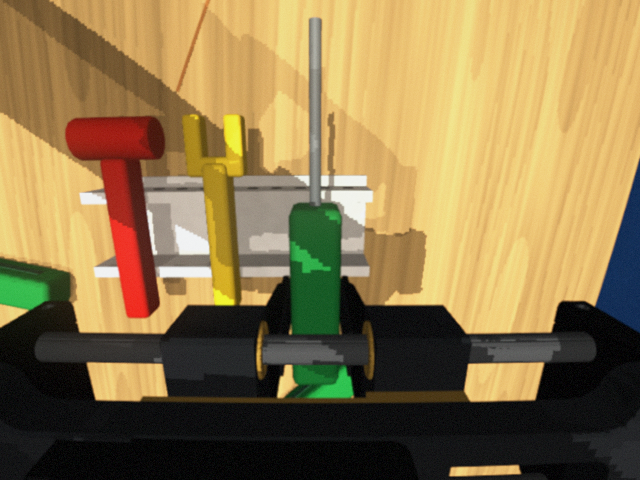

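The driver is held level, but it sits about 12 mm too low in the fingers because I lifted before they had closed. I'll set it back on the rest and regrip deeper.

Call:
move_arm --plan '[[[0, 20, 0, 0, 0, 0, 20], [0, 25, 0, 0, 0, 0, 20], [0, 25, 0, 0, 0, 0, 20], [0, 20, 0, 0, 0, 0, 20], [0, 10, 0, 0, 0, 0, 20], [0, 5, 0, 0, 0, 0, 20], [0, 2, 0, 0, 0, 0, 20], [0, 1, 0, 0, 0, 0, 20], [0, 0, 0, 0, 0, 0, 20], [0, 0, 0, 0, 0, 0, 20]]]'

```text
time_s: 4.63
ee_pos: [0.5987, -0.3359, 0.0601]
ee_rot: [-90.0, 0.0, -86.6]
wrist_force: [-2.6, 3.1, 6.8]
width: 0.0254
```

```bash
cat >> h.py <<'E'
def held():
    s,im,d=cam('wrist'); print(s['time_s'],s['ee_pos'],s['ee_rot'],s['width'],s['wrist_force'])
    W=cloud('wrist',d,s); Rm=R.from_euler('xyz',s['ee_rot'],degrees=True).as_matrix(); T=(W-s['ee_pos'])@Rm*1000
    g=(d>0)&(T[...,0]<-60)&(T[...,0]>-150)&(abs(T[...,2])<15)&(T[...,1]>-35)&(T[...,1]<18)
    g&=cv2.cvtColor(im,cv2.COLOR_BGR2HSV)[...,1]<90
    Q=T[g]; Q=Q[abs(Q[:,1]-np.median(Q[:,1]))<8]; print('shaft n',len(Q),'tip x',np.percentile(Q[:,0],.5),'z=f(x)',np.polyfit(Q[:,0],Q[:,2],1).round(4),'y=f(x)',np.polyfit(Q[:,0],Q[:,1],1).round(4),'ytop',np.percentile(Q[:,1],[3,50]))
    m=green(W,im,d,-1,1)&(abs(T[...,2])<16)&(abs(T[...,0])<60)&(T[...,1]<15)&(T[...,1]>-40); Q=T[m]; print('handle x',np.percentile(Q[:,0],[1,99]),'top y',np.percentile(Q[:,1],[5,25,50]),'z',np.percentile(Q[:,2],[1,99]))
    return s,im,d,W,T
E
python3 - <<'E'
from h import *
held()
E
```

```text
4.6333 [ 0.5987158  -0.3358926   0.06005876] [-9.00190842e+01  4.26394826e-02 -8.65566658e+01] 0.025374214073297784 [-2.5722957   3.12755473  6.77873004]
shaft n 1931 tip x -133.83976861852375 z=f(x) [-0.0037 -0.6456] y=f(x) [-0.0051 -1.7046] ytop [-2.78785538 -1.25077659]
handle x [-49.03237535  46.63446903] top y [-13.89478021 -13.2337952  -12.76171445] z [-12.91006069  12.20455182]
```

Call:
move_arm --plan '[[[0, 0, 0, 0, 0, 0, 50], [0, 0, 0, 0, 0, 0, 50], [0, 0, 0, 0, 0, 0, 50], [0, 4, 0, 0, 0, 0, 50], [0, 5, 0, 0, 0, 0, 50], [0, 4, 0, 0, 0, 0, 50], [0, 1, 0, 0, 0, 0, 50], [0, 0, 0, 0, 0, 0, 50], [0, 0, 0, 0, 0, 0, 20], [0, 0, 0, 0, 0, 0, 20]]]'

```text
time_s: 5.52
ee_pos: [0.5987, -0.3363, 0.044]
ee_rot: [-90.0, -0.0, -86.6]
wrist_force: [0.5, 0.3, 0.3]
width: 0.0416
```

Call:
move_arm --plan '[[[0, 0, 0, 0, 0, 0, 20], [0, 0, 0, 0, 0, 0, 20], [0, 0, 0, 0, 0, 0, 20], [0, 0, 0, 0, 0, 0, 20], [0, 0, 0, 0, 0, 0, 20], [0, 0, 0, 0, 0, 0, 20], [0, 0, 0, 0, 0, 0, 20], [0, 0, 0, 0, 0, 0, 20], [0, -5, 0, 0, 0, 0, 20], [0, -15, 0, 0, 0, 0, 20]]]'

```text
time_s: 6.35
ee_pos: [0.5965, -0.3348, 0.0612]
ee_rot: [-90.3, 0.2, -86.6]
wrist_force: [-0.5, -0.5, -2.1]
width: 0.0256
```

Call:
move_arm --plan '[[[0, -25, 0, 0, 0, 0, 20], [0, -25, 0, 0, 0, 0, 20], [0, -25, 0, 0, 0, 0, 20], [0, -20, 0, 0, 0, 0, 20], [0, -10, 0, 0, 0, 0, 20], [0, 0, 0, 0, 0, 0, 20], [0, 0, 0, 0, 0, 0, 20], [0, 0, 0, 0, 0, 0, 20], [0, 0, 0, 0, 0, 0, 20], [0, 0, 0, 0, 0, 0, 20]]]'

```text
time_s: 7.18
ee_pos: [0.5977, -0.3356, 0.1668]
ee_rot: [-90.2, 0.1, -86.6]
wrist_force: [-0.6, 0.8, -0.3]
width: 0.0261
```

Run:
```python
from h import *
held()
plan([640,67,165],-45.7,13)
```

```text
7.1833 [ 0.59771749 -0.33562856  0.1667923 ] [-90.15378026   0.1163018  -86.56648118] 0.026103678011013914 [-0.5820932   0.76571679 -0.34062216]
shaft n 2429 tip x -134.1302943819076 z=f(x) [-0.0006 -0.4827] y=f(x) [ 4.00000e-04 -1.70365e+01] ytop [-18.59548449 -17.13053567]
handle x [-49.4593207   42.86049295] top y [-29.58120303 -28.99149541 -28.52850146] z [-12.97866581  12.30682116]
[-30.7, 0.2, 5.1] -0.0549
[-30.4, 0.2, 6.8] -0.0549
[-30.0, 0.2, 8.4] -0.0549
[-29.5, 0.2, 10.1] -0.0549
[-28.9, 0.2, 11.7] -0.0549
[-28.2, 0.2, 13.2] -0.0549
[-27.4, 0.2, 14.8] -0.0549
[-26.6, 0.2, 16.2] -0.0549
[-25.7, 0.2, 17.7] -0.0549
[-24.6, 0.2, 19.0] -0.0549
[-23.6, 0.2, 20.4] -0.0549
[-22.4, 0.2, 21.6] -0.0549
[-21.2, 0.2, 22.8] -0.0549
```

Run:
```python
from h import *
plan([674,27,167],-45.8,10)
```

```text
[-35.8, 0.0, 9.8] -0.0711
[-35.0, 0.0, 12.3] -0.0711
[-34.0, 0.0, 14.7] -0.0711
[-32.9, 0.0, 17.1] -0.0711
[-31.6, 0.0, 19.4] -0.0711
[-30.1, 0.0, 21.6] -0.0711
[-28.5, 0.0, 23.7] -0.0711
[-26.7, 0.0, 25.7] -0.0711
[-24.9, 0.0, 27.5] -0.0711
[-22.8, 0.0, 29.2] -0.0711
```

Call:
move_arm --plan '[[[-35.8, 0, 9.8, 0, -0.071, 0, 20], [-35, 0, 12.3, 0, -0.071, 0, 20], [-34, 0, 14.7, 0, -0.071, 0, 20], [-32.9, 0, 17, 0, -0.071, 0, 20], [-31.6, 0, 19.4, 0, -0.071, 0, 20], [-30, 0, 21.6, 0, -0.071, 0, 20], [-28.5, 0, 23.7, 0, -0.071, 0, 20], [-26.7, 0, 25.7, 0, -0.071, 0, 20], [-25, 0, 27.5, 0, -0.071, 0, 20], [-22.8, 0, 29.2, 0, -0.071, 0, 20]]]'

```text
time_s: 8.07
ee_pos: [0.6746, 0.0285, 0.1682]
ee_rot: [-90.0, 0.0, -45.7]
wrist_force: [0.9, -0.2, -0.8]
width: 0.0259
```

```bash
cat >> h.py <<'E'
def box(s,im,d,W):
    hsv=cv2.cvtColor(im,cv2.COLOR_BGR2HSV);h,sa=hsv[...,0].astype(int),hsv[...,1]
    z=W[...,2]; near=(d>0)&(np.linalg.norm(W[...,:2]-[.53,.17],axis=2)<.25)
    y=near&(h>20)&(h<35)&(sa>120)&(z>.02)&(z<.072)&(np.linalg.norm(W[...,:2]-[.563,.142],axis=2)<.05); print('yel',rect(W,y) if y.sum()>3 else y.sum())
    if y.sum()>3:
        print('yel mean',W[y].mean(0)*1000)
    b=near&(h>105)&(h<125)&(sa>130)&(z>.078)&(z<.092); print('lid',rect(W,b) if b.sum()>50 else b.sum())
    f=near&(h>105)&(h<125)&(sa>130)&(z>.01)&(z<.07); 
    if f.sum()>20:
        c=W[f][:,:2]*1000; v=cv2.fitLine(c.astype(np.float32),cv2.DIST_HUBER,0,.01,.01).ravel(); print('front',f.sum(),np.degrees(np.arctan2(v[1],v[0])),v[2:])
E
python3 - <<'E'
from h import *
s,im,d,W,T=held(); cv2.imwrite('pics/w3.png',im); box(s,im,d,W)
E
```

```text
8.0667 [0.67456293 0.02845244 0.16823127] [-9.00417331e+01  4.28753345e-02 -4.56805036e+01] 0.025888706548586434 [ 0.90080702 -0.22262457 -0.80544923]
shaft n 2437 tip x -134.2664350398333 z=f(x) [-2.000e-04 -6.187e-01] y=f(x) [-1.10000e-03 -1.72004e+01] ytop [-18.62817122 -17.17281229]
handle x [-49.81491846  42.11815014] top y [-29.64622649 -28.98361904 -28.51626951] z [-13.12777434  12.0998847 ]
yel (array([562.4, 139.5]), array([24.3,  5.9]), 46.0, array([39.4, 60.9, 62.8]), np.int64(248))
yel mean [560.83029424 137.23804814  55.89132316]
lid (array([555.1, 145.9]), array([277.7,  16.1]), 44.3, array([80.8, 84.8, 86.2]), np.int64(9996))
front 4813 44.242363 [558.309   139.33061]
```

View pics/w3.png

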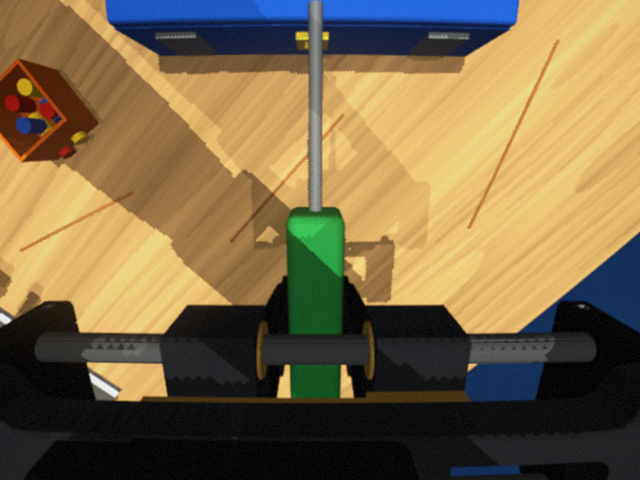

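The wrist view shows the yellow surround at (312,40) and the shaft at (316,..), about 2 to 2.5 mm off to the right. The bin at (45,110) is well clear. I'm lowering to slot height with a sideways correction.

Call:
move_arm --plan '[[[0, 20, -1.3, 0, 0, 0, 20], [0, 25, -1, 0, 0, 0, 20], [0, 25, 0, 0, 0, 0, 20], [0, 25, 0, 0, 0, 0, 20], [0, 20, 0, 0, 0, 0, 20], [0, 12, 0, 0, 0, 0, 20], [0, 6, 0, 0, 0, 0, 20], [0, 2.6, 0, 0, 0, 0, 20], [0, 0, 0, 0, 0, 0, 20], [0, 0, 0, 0, 0, 0, 20]]]'

```text
time_s: 8.95
ee_pos: [0.6742, 0.0249, 0.0349]
ee_rot: [-89.9, -0.1, -45.9]
wrist_force: [-0.3, -0.1, -0.4]
width: 0.0256
```

Run:
```python
from h import *
s,im,d,W,T=held(); cv2.imwrite('pics/w4.png',cv2.resize(im[0:240,200:440],None,fx=2.5,fy=2.5)); box(s,im,d,W)
```

```text
8.95 [0.67423547 0.02489246 0.03489326] [-89.90555697  -0.09862644 -45.88763414] 0.025611701859038372 [-0.26345941 -0.11708418 -0.36759166]
shaft n 2438 tip x -134.64465565172833 z=f(x) [-5.000e-04 -6.634e-01] y=f(x) [-1.10000e-03 -1.71685e+01] ytop [-18.62148529 -17.13584028]
handle x [-49.65330047  42.04254371] top y [-29.6431954  -28.99935444 -28.53977594] z [-13.15636838  12.11434433]
yel 0
lid 23
```

View pics/w4.png

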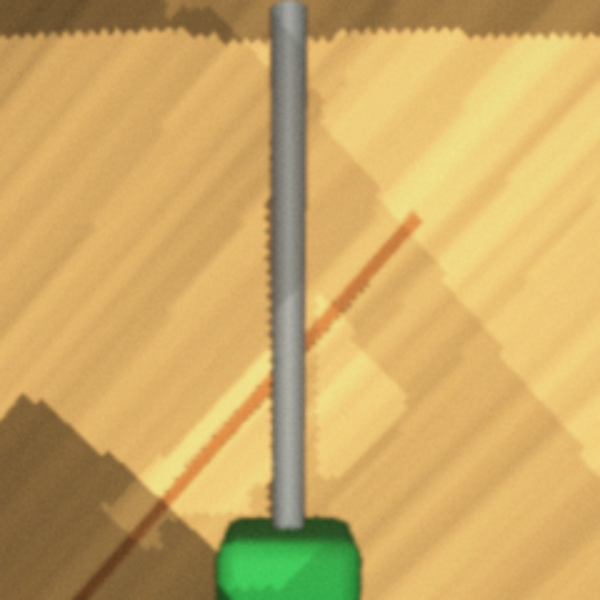

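Run:
```python
from h import *
s,im,d=cam('scene'); print([np.round(env.observe()['ee_pos']*1000,1).tolist()]); W=cloud('scene',d)
cv2.imwrite('pics/s5.png',cv2.resize(im[230:350,400:560],None,fx=5,fy=5,interpolation=cv2.INTER_CUBIC))
u=np.array([.7166,.6975,0]);n=np.array([.698,-.716,0])
hsv=cv2.cvtColor(im,cv2.COLOR_BGR2HSV);h,sa=hsv[...,0].astype(int),hsv[...,1]
near=(d>0)&(np.linalg.norm(W[...,:2]-[.563,.142],axis=2)<.05)
y=near&(h>20)&(h<35)&(sa>120)&(W[...,2]<.075); P=W[y]*1000;print('yel',len(P),np.percentile(P@u,[3,50,97]),np.percentile(P@n,[3,50,97]),np.percentile(P[:,2],[3,97]))
a,b=W@u*1000,W@n*1000
g=(d>0)&(sa<70)&(abs(a-500)<15)&(b>305)&(b<400)&(abs(W[...,2]-.05)<.025); P=W[g]*1000
print('shaft',len(P),(P@n).min(),np.median(P@u),np.median(P[:,2]),np.polyfit(P@n,P@u,1),np.polyfit(P@n,P[:,2],1))
```

```text
[[674.4, 24.9, 35.2]]
yel 97 [490.31124731 502.23954978 514.38750702] [287.66153719 292.03617494 294.84948803] [35.7775412  64.31317911]
shaft 39 316.4017989806525 503.3230410772179 51.61711016870274 [2.19791914e-02 4.95598347e+02] [1.60543358e-02 4.64280609e+01]
```

View pics/s5.png

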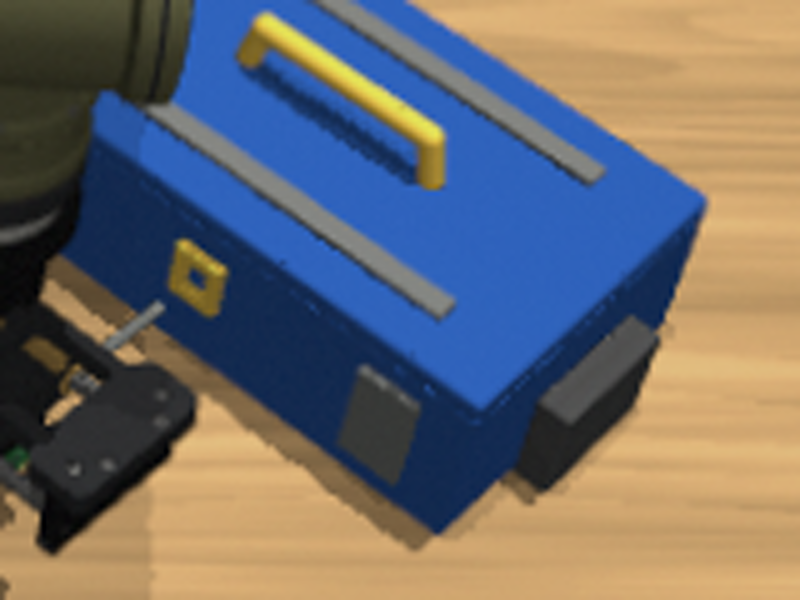

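The tip at (163,305) in the crop lines up with the surround at (198,278). Two cameras agree on the sideways position to within 0.5 mm, and the height may be 1 to 2 mm high. I'll insert gently.

Call:
move_arm --plan '[[[0, 1.5, 0, 0, 0, 0, 20], [-6, 0, 0, 0, 0, 0, 20], [-6, 0, 0, 0, 0, 0, 20], [-6, 0, 0, 0, 0, 0, 20], [-6, 0, 0, 0, 0, 0, 20], [-6, 0, 0, 0, 0, 0, 20], [-6, 0, 0, 0, 0, 0, 20], [-6, 0, 0, 0, 0, 0, 20], [-3, 0, 0, 0, 0, 0, 20], [0, 0, 0, 0, 0, 0, 20]]]'

```text
time_s: 9.88
ee_pos: [0.6412, 0.0579, 0.0318]
ee_rot: [-90.0, 0.0, -45.8]
wrist_force: [-0.1, -0.2, -0.9]
width: 0.026
```

```bash
cat >> h.py <<'E'
def st():
    s=env.observe();p=np.array(s['ee_pos'])*1000
    print(s['time_s'],'n',p@[.698,-.716,0]-290,'u',p@[.7166,.6975,0]-500.3,'z',p[2],s['ee_rot'],s['wrist_force'],s['width'])
E
python3 - <<'E'
from h import *
held(); st()
E
```

```text
9.8833 [0.64118947 0.05793046 0.03178565] [-9.00118525e+01  1.66108139e-02 -4.58421127e+01] 0.02595201637248475 [-0.05472692 -0.18316219 -0.90855112]
shaft n 1655 tip x -112.5461902917788 z=f(x) [ 0.0025 -0.4031] y=f(x) [ 1.00000e-03 -1.69971e+01] ytop [-18.67485885 -17.13771791]
handle x [-49.67603102  42.10396593] top y [-29.61307909 -28.99916835 -28.53567181] z [-13.1944431   12.08043584]
9.9333 n 116.58526147420781 u -0.35102677878307986 z 31.89301248307555 [-9.00005233e+01 -5.97956966e-03 -4.58519192e+01] [0.32157785 0.04516032 0.00348615] 0.025625468514837997
```

The tip is 18 mm inside the slot with no contact force. I'll push the last 15.5 mm slowly.

Call:
move_arm --plan '[[[-2, 0, 0, 0, 0, 0, 20], [-2, 0, 0, 0, 0, 0, 20], [-2, 0, 0, 0, 0, 0, 20], [-2, 0, 0, 0, 0, 0, 20], [-2, 0, 0, 0, 0, 0, 20], [-2, 0, 0, 0, 0, 0, 20], [-1.5, 0, 0, 0, 0, 0, 20], [-1, 0, 0, 0, 0, 0, 20], [-1, 0, 0, 0, 0, 0, 20], [0, 0, 0, 0, 0, 0, 20]]]'

```text
time_s: 10.77
ee_pos: [0.6312, 0.0683, 0.032]
ee_rot: [-90.0, -0.0, -45.9]
wrist_force: [2.6, -2.7, -0.8]
width: 0.0261
```

Run:
```python
from h import *
st(); held(); 
s,im,d=cam('scene'); W=cloud('scene',d); z=W[...,2]; m=(d>0)&(np.linalg.norm(W[...,:2]-[.45,.26],axis=2)<.25)&(W[...,1]>.1)
hsv=cv2.cvtColor(im,cv2.COLOR_BGR2HSV); m&=(hsv[...,0]>105)&(hsv[...,0]<125)&(hsv[...,1]>130); print('blue zmax',np.percentile(z[m],[50,90,99]))
cv2.imwrite('pics/s6.png',im[100:400,300:640])
```

```text
10.7667 n 101.67471306849728 u -0.3224652196992679 z 32.024587430960786 [-8.99847908e+01 -4.06723316e-02 -4.58768571e+01] [ 2.59085044 -2.73177065 -0.83174741] 0.026122871106095392
10.7667 [0.63121452 0.06831428 0.03202459] [-8.99847908e+01 -4.06723316e-02 -4.58768571e+01] 0.026122871106095392 [ 2.59085044 -2.73177065 -0.83174741]
shaft n 1851 tip x -135.2220496061479 z=f(x) [-0.0021 -0.8338] y=f(x) [-1.1900e-02 -1.8067e+01] ytop [-18.59372007 -17.10022529]
handle x [-49.36608179  42.11652317] top y [-29.60498587 -28.97616099 -28.52930781] z [-13.16432539  12.0569162 ]
blue zmax [0.02485654 0.15602261 0.16833752]
```

The force is 3.8 N along the axis, past the release value, and the lid is already rising. I'll withdraw straight out, then go up.

Call:
move_arm --plan '[[[5, 0, 0, 0, 0, 0, 20], [8, 0, 0, 0, 0, 0, 20], [12, 0, 0, 0, 0, 0, 20], [15, 0, 0, 0, 0, 0, 20], [18, 0, 0, 0, 0, 0, 20], [18, 0, 0, 0, 0, 0, 20], [14, 0, 0, 0, 0, 0, 20], [5, -15, 0, 0, 0, 0, 20], [0, -25, 0, 0, 0, 0, 20], [0, -25, 0, 0, 0, 0, 20]]]'

```text
time_s: 11.7
ee_pos: [0.6967, -0.0009, 0.0957]
ee_rot: [-90.1, 0.2, -46.0]
wrist_force: [0.7, -0.4, -0.8]
width: 0.0256
```

Call:
move_arm --plan '[[[0, -30, 0, 0, 0, 0, 20], [0, -35, 0, 0, 0, 0, 20], [0, -35, 0, 0, 0, 0, 20], [0, -35, 0, 0, 0, 0, 20], [0, -15, 0, 0, 0, 0, 20], [0, -5, 0, 0, 0, 0, 20], [0, 0, 0, 0, 0, 0, 20], [0, 0, 0, 0, 0, 0, 20], [0, 0, 0, 0, 0, 0, 20], [0, 0, 0, 0, 0, 0, 20]]]'

```text
time_s: 12.53
ee_pos: [0.696, 0.0003, 0.2483]
ee_rot: [-90.2, 0.2, -45.9]
wrist_force: [-0.5, -0.7, -0.6]
width: 0.0261
```

Run:
```python
from h import *
held(); st()
s,im,d=cam('scene'); W=cloud('scene',d); cv2.imwrite('pics/s7.png',cv2.resize(im[90:390,280:640],None,fx=2,fy=2))
# lid points in toolbox frame
c=np.array([.5013,.2022]); u=np.array([.7166,.6975]);v=np.array([-.6975,.7166])
hsv=cv2.cvtColor(im,cv2.COLOR_BGR2HSV); B=(d>0)&(hsv[...,0]>105)&(hsv[...,0]<125)&(hsv[...,1]>130)
X=(W[...,:2]-c)@u;Y=(W[...,:2]-c)@v;Z=W[...,2]
m=B&(abs(X)<.15)&(Y>.03)&(Y<.25)&(Z>.085);print('lid',m.sum(),np.percentile(Z[m],[1,50,99]))
if m.sum()>20:
    k=np.polyfit(Z[m],Y[m],1);print('Y=f(Z)',k,'angle',np.pi/2+np.arctan(k[0]))
```

```text
12.5333 [6.95962959e-01 2.77492591e-04 2.48294300e-01] [-90.19767027   0.22778714 -45.88265251] 0.02607219249912611 [-0.53035827 -0.72885776 -0.63973956]
shaft n 2443 tip x -134.63486647587433 z=f(x) [-0.0011 -0.7092] y=f(x) [-2.10000e-03 -1.72914e+01] ytop [-18.65939373 -17.11760895]
handle x [-49.75349311  42.07265172] top y [-29.60872398 -28.97405297 -28.50743489] z [-13.0938254   12.07275688]
12.5833 n 195.6909941873388 u -1.2106091849148015 z 248.86204319120756 [-90.16462257   0.19256435 -45.87913587] [-0.69544625 -0.04850687 -0.36317489] 0.025632155650159697
lid 8155 [0.08665347 0.16351581 0.23499584]
Y=f(Z) [0.34427094 0.06132602] angle 1.9023582213568877
```

View pics/s7.png

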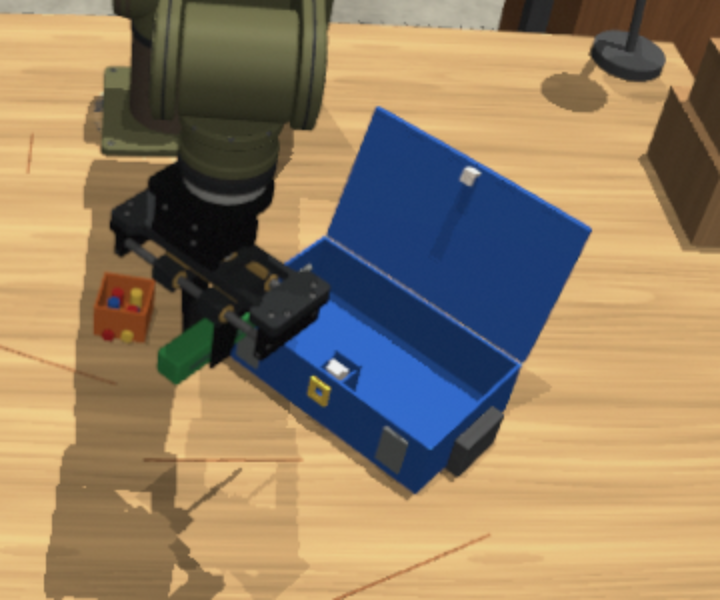

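The lid stands open: 1.90 rad fitted, leaning back in the picture with the interior visible. The latch housing is at (342,368), and the floor to its left is free. I'll lay the driver along the toolbox's +x, handle centre at toolbox (-65,-15), so that the gripper body clears the lid.

Run:
```python
from h import *
plan([465.2,146.2,265],-135.8,14)
```

```text
[-19.0, -1.1, -4.6] 0.1121
[-18.3, -1.1, -6.7] 0.1121
[-17.5, -1.1, -8.7] 0.1121
[-16.4, -1.1, -10.6] 0.1121
[-15.1, -1.1, -12.4] 0.1121
[-13.6, -1.1, -14.0] 0.1121
[-12.0, -1.1, -15.4] 0.1121
[-10.2, -1.1, -16.7] 0.1121
[-8.2, -1.1, -17.7] 0.1121
[-6.2, -1.1, -18.5] 0.1121
[-4.1, -1.1, -19.1] 0.1121
[-1.9, -1.1, -19.4] 0.1121
[0.2, -1.1, -19.5] 0.1121
[2.4, -1.1, -19.4] 0.1121
```

Call:
move_arm --plan '[[[-19, -5, -4.6, 0, 0.112, 0, 20], [-18.3, -5, -6.7, 0, 0.112, 0, 20], [-17.5, -5, -8.7, 0, 0.112, 0, 20], [-16.4, 0, -10.6, 0, 0.112, 0, 20], [-15, 0, -12.4, 0, 0.112, 0, 20], [-13.6, 0, -14, 0, 0.112, 0, 20], [-12, 0, -15.4, 0, 0.112, 0, 20], [-10.2, 0, -16.7, 0, 0.112, 0, 20], [-8.2, 0, -17.7, 0, 0.112, 0, 20], [-6.2, 0, -18.5, 0, 0.112, 0, 20]]]'

```text
time_s: 13.47
ee_pos: [0.5308, 0.1047, 0.2662]
ee_rot: [-90.1, -0.0, -110.4]
wrist_force: [0.1, 0.4, -0.3]
width: 0.0257
```

Call:
move_arm --plan '[[[-4.1, 0, -19, 0, 0.112, 0, 20], [-2, 0, -19.4, 0, 0.112, 0, 20], [0, 0, -19.5, 0, 0.112, 0, 20], [2.4, 0, -19.4, 0, 0.112, 0, 20], [0, 0, 0, 0, 0, 0, 20], [0, 0, 0, 0, 0, 0, 20], [0, 0, 0, 0, 0, 0, 20], [0, 0, 0, 0, 0, 0, 20], [0, 0, 0, 0, 0, 0, 20], [0, 0, 0, 0, 0, 0, 20]]]'

```text
time_s: 14.3
ee_pos: [0.4666, 0.1456, 0.2666]
ee_rot: [-90.0, -0.0, -135.7]
wrist_force: [-0.6, -0.1, -0.0]
width: 0.0261
```

```bash
cat >> h.py <<'E'
def bx(p): 
    q=np.asarray(p)[...,:2]*1000-[501.3,202.2]; return np.stack([q@[.7166,.6975],q@[-.6975,.7166]],-1)
E
python3 - <<'E'
from h import *
s,im,d,W,T=held(); print('box XY',bx(s['ee_pos'])); cv2.imwrite('pics/w8.png',im)
b=bx(W); hsv=cv2.cvtColor(im,cv2.COLOR_BGR2HSV); B=(d>0)&(hsv[...,0]>105)&(hsv[...,0]<125)&(hsv[...,1]>130)
m=B&(abs(W[...,2]-.004)<.006)&(abs(b[...,0])<140)&(abs(b[...,1])<85); print('floor',m.sum(),np.percentile(b[m],[1,99],axis=0),np.median(W[m][:,2]))
m=B&(abs(W[...,2]-.073)<.004)&(abs(b[...,0])<160)&(abs(b[...,1])<100); print('rim',rect(W,m),np.percentile(b[m],[1,99],axis=0))
E
```

```text
14.3 [0.46658076 0.14561007 0.26662996] [-9.00110822e+01 -2.62611761e-02 -1.35738609e+02] 0.026125656455059872 [-0.57490352 -0.12306585 -0.02685278]
shaft n 2332 tip x -134.05995499239634 z=f(x) [-0.0041 -0.3922] y=f(x) [-5.20000e-03 -1.76614e+01] ytop [-18.66384051 -17.17413094]
handle x [-49.10758372  43.15979099] top y [-29.63968562 -29.00901925 -28.56204595] z [-12.444686    12.74817979]
box XY [-64.35128363 -16.33567577]
floor 15469 [[-135.11950254  -80.54235602]
 [ 135.74264445   80.85806067]] 0.003943700421114638
rim (array([499.8, 202.8]), array([280. , 172.3]), 44.2, array([70.3, 74.6, 76.1]), np.int64(3464)) [[-139.0983883   -84.05295928]
 [ 138.87832477   84.95714298]]
```

View pics/w8.png

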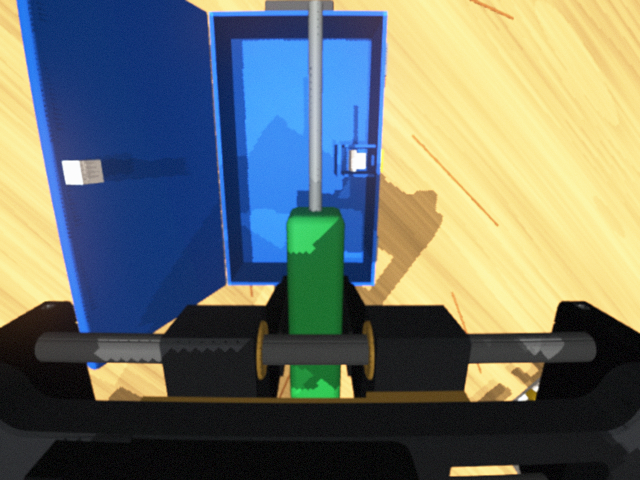

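The pose is confirmed: the rim and floor fit my toolbox frame to about 1 mm, and the shaft is over clear floor, away from the housing at (357,158). I'm lowering in two stages.

Call:
move_arm --plan '[[[0, 20, 0, 0, 0, 0, 20], [0, 30, 0, 0, 0, 0, 20], [0, 30, 0, 0, 0, 0, 20], [0, 30, 0, 0, 0, 0, 20], [0, 30, 0, 0, 0, 0, 20], [0, 30, 0, 0, 0, 0, 20], [0, 25, 0, 0, 0, 0, 20], [0, 20, 0, 0, 0, 0, 20], [0, 15, 0, 0, 0, 0, 20], [0, 8, 0, 0, 0, 0, 20]]]'

```text
time_s: 15.18
ee_pos: [0.4647, 0.1455, 0.0263]
ee_rot: [-90.1, -0.2, -135.7]
wrist_force: [-0.3, -0.0, -1.1]
width: 0.0259
```

Call:
move_arm --plan '[[[0, 5, 0, 0, 0, 0, 20], [0, 5, 0, 0, 0, 0, 20], [0, 4, 0, 0, 0, 0, 20], [0, 3, 0, 0, 0, 0, 20], [0, 2, 0, 0, 0, 0, 20], [0, 0, 0, 0, 0, 0, 20], [0, 0, 0, 0, 0, 0, 20], [0, 0, 0, 0, 0, 0, 20], [0, 0, 0, 0, 0, 0, 20], [0, 0, 0, 0, 0, 0, 20]]]'

```text
time_s: 16.02
ee_pos: [0.4663, 0.1461, 0.0101]
ee_rot: [-90.0, 0.0, -135.7]
wrist_force: [0.7, -0.0, -0.1]
width: 0.0256
```

Run:
```python
from h import *
s,*_=held(); print('box XY',bx(s['ee_pos']))
```

```text
16.0167 [0.46631345 0.14608024 0.01014003] [-8.99834542e+01  2.57674432e-02 -1.35719081e+02] 0.0256329015094493 [ 0.66417907 -0.04775936 -0.09222507]
shaft n 2317 tip x -133.96559973570314 z=f(x) [0.001  0.1757] y=f(x) [-2.20000e-03 -1.73517e+01] ytop [-18.6487241  -17.18825534]
handle x [-48.59103192  43.22699714] top y [-29.65914979 -29.03412577 -28.56784729] z [-12.47124262  12.74035557]
box XY [-64.21489436 -15.81230257]
```

Call:
move_arm --plan '[[[0, 1, 0, 0, 0, 0, 20], [0, 1, 0, 0, 0, 0, 20], [0, 1, 0, 0, 0, 0, 20], [0, 1, 0, 0, 0, 0, 20], [0, 0.7, 0, 0, 0, 0, 20], [0, 0.5, 0, 0, 0, 0, 20], [0, 0, 0, 0, 0, 0, 20], [0, 0, 0, 0, 0, 0, 20], [0, 0, 0, 0, 0, 0, 20], [0, 0, 0, 0, 0, 0, 20]]]'

```text
time_s: 16.9
ee_pos: [0.4662, 0.146, 0.0047]
ee_rot: [-90.0, 0.0, -135.7]
wrist_force: [-0.7, -0.1, -0.1]
width: 0.0257
```

Call:
move_arm --plan '[[[0, 0, 0, 0, 0, 0, 28], [0, 0, 0, 0, 0, 0, 30], [0, 0, 0, 0, 0, 0, 34], [0, 0, 0, 0, 0, 0, 38], [0, 0, 0, 0, 0, 0, 42], [0, 0, 0, 0, 0, 0, 42], [0, 0, 0, 0, 0, 0, 42], [0, 0, 0, 0, 0, 0, 42], [0, 0, 0, 0, 0, 0, 42], [0, 0, 0, 0, 0, 0, 42]]]'

```text
time_s: 17.73
ee_pos: [0.4661, 0.146, 0.0047]
ee_rot: [-90.0, 0.0, -135.7]
wrist_force: [0.3, 0.9, -0.1]
width: 0.0421
```

Run:
```python
from h import *
s,*_=held(); print('box XY',bx(s['ee_pos']))
```

```text
17.7333 [0.466139   0.14604232 0.00466036] [-9.00007204e+01  7.02151790e-04 -1.35721613e+02] 0.04210884614408634 [ 0.27287239  0.89432723 -0.13524997]
shaft n 2270 tip x -133.91214947599076 z=f(x) [-0.0021  0.1459] y=f(x) [-2.30000e-03 -1.59834e+01] ytop [-17.27470905 -15.7906281 ]
handle x [-48.52018846  44.39494195] top y [-28.20790514 -27.57712605 -27.13873812] z [-11.71241909  12.38682131]
box XY [-64.36635586 -15.71780121]
```

It is released and resting on the floor, with the handle top at z = 32 mm as expected. I'm retracting straight up.

Call:
move_arm --plan '[[[0, -5, 0, 0, 0, 0, 42], [0, -12, 0, 0, 0, 0, 42], [0, -20, 0, 0, 0, 0, 42], [0, -28, 0, 0, 0, 0, 42], [0, -35, 0, 0, 0, 0, 42], [0, -35, 0, 0, 0, 0, 42], [0, -35, 0, 0, 0, 0, 42], [0, -35, 0, 0, 0, 0, 42], [0, -30, 0, 0, 0, 0, 42], [0, -15, 0, 0, 0, 0, 42]]]'

```text
time_s: 18.62
ee_pos: [0.4677, 0.1464, 0.2614]
ee_rot: [-89.7, 0.4, -135.7]
wrist_force: [0.4, 0.1, 0.0]
width: 0.0419
```

Run:
```python
from h import *
s,im,d=cam('wrist'); print(s['time_s'],s['ee_pos'],s['wrist_force']); W=cloud('wrist',d,s)
m=green(W,im,d,.02,.045); print('handle',rect(W,m),'boxXY',np.percentile(bx(W[m]),[1,50,99],axis=0))
b=bx(W); g=(d>0)&(cv2.cvtColor(im,cv2.COLOR_BGR2HSV)[...,1]<80)&(b[...,0]>0)&(b[...,0]<90)&(abs(b[...,1]+15)<10)&(W[...,2]<.05)
print('shaft',g.sum(),W[g][:,2].min(),W[g][:,2].max(),b[g][:,0].max())
s,im2,d2=cam('scene'); W=cloud('scene',d2)
hsv=cv2.cvtColor(im2,cv2.COLOR_BGR2HSV);B=(d2>0)&(hsv[...,0]>105)&(hsv[...,0]<125)&(hsv[...,1]>130);b=bx(W)
m=B&(abs(b[...,0])<150)&(b[...,1]>30)&(b[...,1]<250)&(W[...,2]>.085);k=np.polyfit(W[m][:,2],b[m][:,1]/1000,1);print('lid',np.pi/2+np.arctan(k[0]))
cv2.imwrite('pics/fin.png',np.hstack([cv2.resize(im,(400,300)),cv2.resize(im2,(400,300))]))
```

```text
18.6167 [0.46768791 0.14637039 0.26137144] [0.396956   0.12115469 0.04187182]
handle (array([466.4, 145.3]), array([97.2, 22.6]), 44.7, array([30.4, 31.9, 33.3]), np.int64(1325)) boxXY [[-111.44069257  -27.47256972]
 [ -65.94137272  -16.83869139]
 [ -16.2771497    -5.07075978]]
shaft 248 0.017178082386959725 0.02290983700916721 68.64073410226315
lid 1.9016933361081074
```

View pics/fin.png

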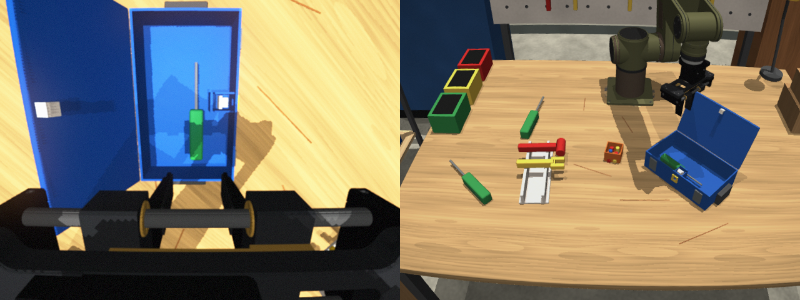

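The driver lies flat in the box at (197,115), and the lid is open. The hammer, spanner and bin are in place and the gripper is clear, so I'm handing in.

```bash
python3 -c "
from cell import env
print(env.close_job())"
```

```text
the job is handed in; nothing more can be done
None
```

The job is handed in: the toolbox is open and the green screwdriver lies flat on its floor, let go, with about 18.6 s of the 54 s used by the last check.

- **Pick:** I took the green driver off the rest. It is the smallest of three, with a handle about 97 mm long against 140 mm for the two on the table. My first grip closed too late and held it about 12 mm low, so I set it back on the rest and regripped before going on.
- **Latch:** The tip went about 33 mm past the front face at 3.8 N, and the lid sprang open.
- **Placing:** The driver slipped about 1.4 mm onto the floor when I opened the fingers.

**Last checks**
- The lid is at 1.90 rad.
- The handle centre is at about (-65, -16) mm in the toolbox frame, with its top at 32 mm, so its centre is 18 mm above the ledge.
- The shaft is level at about 20 mm.
- The gripper is about 260 mm up and touching nothing.
- The hammer, spanner and bin look untouched in the final picture; I did not re-measure their positions.

No final check failed. The only disagreement was 1 to 2 mm between camera and arm readings of the shaft height before insertion, which was within the slot's clearance. No verdict was reported.

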